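# Clear the bench tally counter and key in two tallies

## Robot

A 6-joint arm with a two-finger parallel gripper is mounted at the origin on the work surface; the furniture and walls round the work are solid. World frame = base frame: x ahead of the robot, y to its left, z up, the work surface at z = 0. Lengths are in mm, angles in rad, forces in N, time in s.
With the tool pointing down it reaches from about 300 to 875 mm from the base axis. Payload 4.2 kg.
Tool frame: the origin (TCP) lies at the very end of the fingers, on their centre line; the grasp point (between the pads) lies tcp_to_grasp behind it (tcp_to_grasp is the distance from the TCP to the grasp point, in mm); x points along the fingers, z is the direction in which the jaws open and shut, and the axes are right-handed (so a half turn about x gives the same grasp; the last joint's range is limited). The gripper opens to 85 mm and grips with 20 to 120 N. Pads are 22 mm wide; open, the fingers measure 114 mm over their backs; the gripper's body (76 mm by 85 mm) begins 54 mm behind the grasp point. The pads swing forward as they close: fully open they stand 13 mm farther back than shut.
Start: joints at [-1.234, 0.32, 1.565, -0, 1.257, -0.02], TCP at [200.838, -538.8, 231.338] pointing down, gripper open.
Joint ranges: [-3.11, 3.11], [-0.84, 2.01], [0.21, 2.61], [-1.34, 4.49], [0.05, 2.63], [-2.56, 2.56]. Speed limits (rad/s): [2.57, 2.57, 3.14, 3.14, 3.14, 3.14].

## Interface

Orientations are given as a unit quaternion [w, x, y, z].
In Python, from bench import move_to, line_to, goto_joints, command_gripper, sleep, ik, snapshot, Unreachable, hand_in, read_t, read_joint_positions, read_qd, read_joint_torque, read_tool_pos, read_ee_rot, read_wrist_force, read_torque, read_width, tcp_to_grasp gives the robot as it stands. Calls block until the motion is done:
- move_to(position, orientation): joint-space move of the TCP to a pose.
- line_to(position, frame=None, v=150): straight line of the TCP; frame=None keeps the orientation; v is the mean speed in mm/s.
- goto_joints(angles): joint-space move.
- command_gripper(opening): finger opening in mm; the grip force is fixed at half the most; returns when the fingers have stopped.
- sleep(seconds).
- ik(position, orientation): joint angles nearest the present ones, or None.
- snapshot(name): name is "side" or "top" or "wrist"; returns a dict with "pixels" (480x640x3 uint8, blue, green, red), "range_z" (480x640 float32, mm along the optical axis (not along the pixel's ray), 0 where there is no reading), "K" (3x3 intrinsics, pixels), "R" (3x3) and "t" (3): a world point X has camera coordinates R X + t; the wrist camera has in their place "mount" (4x4, takes a point from camera to tool coordinates, whose origin is the TCP and whose axes are the tool frame's). Camera axes: x right, y down, z forward; pixel columns grow to the right and rows downward; lengths in mm; the calibration is good to about 2 mm. A picture is of the moment at which its call begins: read the wrist's pose just before it.
A pose or a line that the arm cannot do raises Unreachable and nothing moves.
- hand_in(): hands the job in, once; it reports no verdict.
Readings, each from a call of its own:
- read_t(): time.
- read_joint_positions(): joint angles.
- read_qd(): joint speeds.
- read_joint_torque(): joint torques, N m.
- read_tool_pos(): TCP position.
- read_ee_rot(): TCP orientation.
- read_wrist_force(): force on the tool from outside, world axes, zero at the start.
- read_torque(): the same for the moment, N m.
- read_width(): finger opening in mm.
Only numpy, scipy, OpenCV 4.12 (cv2) and the standard library are available. Lean on these libraries where they do the work, as an engineer would, in place of code of your own. Each camera call takes 0.05 s, during which the arm holds its last target.

## Task

On the white bench tally counter, clear the old count with the long bar key, then tally with the round key, and then with the square key. Press each key fully down, one key at a time, and let it spring back up before going on to the next. Do not press the triangular key.

Things in the scene. Friction and masses are not known exactly. Their poses are not given: they have to be found in the camera images.
- bar_top (a point): Long bar key, 64 mm along x by 24 mm along y; the four keys stand in one row 55 mm apart, in an order that changes. Grey spring key on the fixed, white, grey-topped bench tally counter (130 x 244 mm). Point: centre of its flat top, 54 mm above the bench when up. x points to the counter's back, y along the row, z up. Moves 6 mm straight down: starts at 1.4 N, fully down at 4 N; springs back when let go.
- round_top (a point): Round key, 27 mm in diameter; the housing's top is 40 mm above the bench. Grey spring key on the fixed, white, grey-topped bench tally counter (130 x 244 mm). Point: centre of its flat top, 54 mm above the bench when up. x points to the counter's back, y along the row, z up. Moves 6 mm straight down: starts at 1.4 N, fully down at 4 N; springs back when let go.
- square_top (a point): Square key, 26 x 26 mm; a display hood 62 mm high starts 50 mm behind the row of keys. Grey spring key on the fixed, white, grey-topped bench tally counter (130 x 244 mm). Point: centre of its flat top, 54 mm above the bench when up. x points to the counter's back, y along the row, z up. Moves 6 mm straight down: starts at 1.4 N, fully down at 4 N; springs back when let go.
- triangle_top (a point): Triangular key with three corners, about 30 mm across; not to be pressed. Grey spring key on the fixed, white, grey-topped bench tally counter (130 x 244 mm). Point: centre of its flat top, 54 mm above the bench when up. x points to the counter's back, y along the row, z up. Moves 6 mm straight down: starts at 1.4 N, fully down at 4 N; springs back when let go.

How it is judged (in metres and radians):
On the way, in this order (a step that is already met when the one before it is completed fails the run):
1. the long bar key is pressed at least 4 mm down while the other keys are up (distance of bar_top from where it was at the start of the episode above 0.004 m and distance of each of round_top, square_top, triangle_top from where it was at the start of the episode below 0.0015 m), for 0.05 s.
2. the round key is pressed at least 4 mm down while the other keys are up (distance of round_top from where it was at the start of the episode above 0.004 m and distance of each of bar_top, square_top, triangle_top from where it was at the start of the episode below 0.0015 m), for 0.05 s.
3. the square key is pressed at least 4 mm down while the other keys are up (distance of square_top from where it was at the start of the episode above 0.004 m and distance of each of bar_top, round_top, triangle_top from where it was at the start of the episode below 0.0015 m), for 0.05 s.
At the end, for the whole second after the job is handed in: The long bar key, then the round key, then the square key has been pressed at least 4 mm down, each with the other keys up (within 1.5 mm); at the end all four keys are up again (within 1.5 mm) (distance of each of bar_top, round_top, square_top, triangle_top from where it was at the start of the episode below 0.0015 m); the robot touches nothing.
It fails at once if the triangular key is pressed (more than 3 mm down) (distance of triangle_top from where it was at the start of the episode above 0.003 m).
It fails at once if two keys are down (more than 3 mm) at once (distance of each of bar_top, round_top from where it was at the start of the episode above 0.003 m or distance of each of bar_top, square_top from where it was at the start of the episode above 0.003 m or distance of each of round_top, square_top from where it was at the start of the episode above 0.003 m).
It also fails if it takes over 35 s, if anything falls off the work surface, if the arm or the gripper's body presses on something with over 40 N, if the wrist force passes 120 N, or if a joint passes its speed limit or range.

## Working session

There is one attempt and no reset: what is moved stays moved. The work goes in short steps, each a Python script; the robot and the scene stay as the last script left them, time stands still between calls to the robot, and variables do not carry over. Pictures are saved under pics/ and viewed, and the job is handed in when it is done.

```bash
mkdir -p pics; python3 - <<'E'
from bench import *
import cv2,numpy as np
for n in ["side","top","wrist"]:
    p,r=read_tool_pos(),read_ee_rot()
    s=snapshot(n); cv2.imwrite(f"pics/{n}0.png",s["pixels"])
    np.savez(f"{n}0.npz",p=p,r=r,**s)
print(read_t(),p,r,tcp_to_grasp() if callable(tcp_to_grasp) else tcp_to_grasp, read_width())
E
```

```text
0.15 [ 200.69839244 -538.3766219   230.55459238] [ 0.58032543  0.4036786   0.58125907 -0.40299364] 18.700000000000003 85.56936297844214
```

View pics/top0.png

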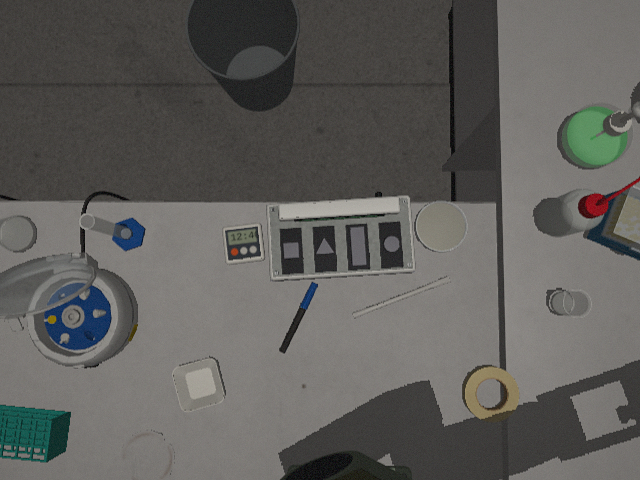

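View pics/side0.png

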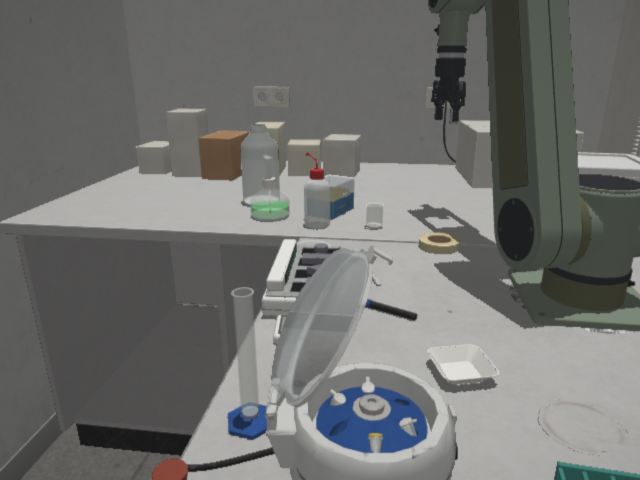

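View pics/wrist0.png

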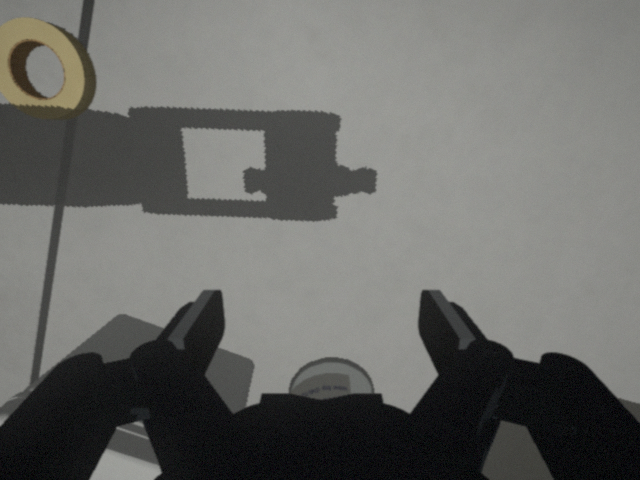

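The top view shows the counter at about x 268–413, y 197–280. The keys are the square at (291,250), triangle at (324,246), bar at (358,247) and round at (392,244). I'll enlarge it and back-project.

```bash
python3 - <<'E'
import cv2,numpy as np
s=np.load("top0.npz")
im=s["pixels"][190:290,260:420]; cv2.imwrite("pics/topcrop.png",cv2.resize(im,None,fx=5,fy=5,interpolation=cv2.INTER_CUBIC))
K,R,t,z=s["K"],s["R"],s["t"],s["range_z"]
def P(u,v,h=None):
    d=np.linalg.inv(K)@[u,v,1]
    if h is None: return R.T@(d*z[int(round(v)),int(round(u))]-t)
    a=R.T@d; o=-R.T@t; return o+a*(h-o[2])/a[2]
for n,u,v in [("sq",291,250),("tri",324,246),("bar",358,247),("rnd",392,244)]:
    print(n,P(u,v).round(1),P(u,v,54).round(1))
for u,v in [(308,247),(340,215),(340,300),(300,290)]: print(u,v,P(u,v).round(1))
print(-R.T@t, K[0,0])
E
```

```text
sq [460.4  98.7  55.5] [460.5  98.8  54. ]
tri [467.4  44.8  53.4] [467.4  44.8  54. ]
bar [466.  -10.8  53.8] [466.  -10.8  54. ]
rnd [471.2 -66.3  54.1] [471.2 -66.3  54. ]
308 247 [466.8  71.5  40.4]
340 215 [518.   18.9  58.7]
340 300 [379.1  17.2   1.5]
300 290 [395.9  86.3  -0.9]
[385.86323809  37.88883472 937.9813298 ] 542.0343714333061
```

View pics/topcrop.png

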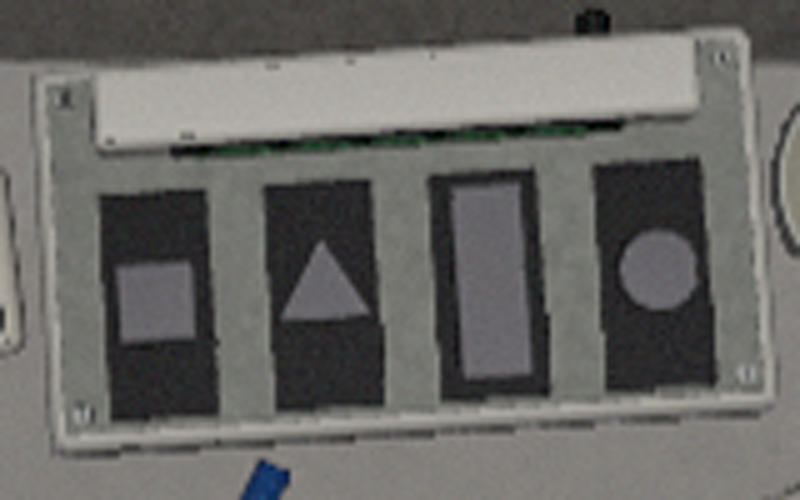

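```bash
cat > h.py <<'E'
import numpy as np
from scipy.spatial.transform import Rotation as Ro
row=np.array([10.7,-165.1,0]);row/=np.linalg.norm(row)
x=np.array([0,0,-1.]);M=np.c_[x,np.cross(row,x),row]
q=Ro.from_matrix(M).as_quat();Q=[q[3],q[0],q[1],q[2]]
KEY=dict(bar=(467,-11),round=(471.2,-66),square=(460.5,98.3))
E
python3 - <<'E'
from bench import *
from h import *
import cv2
command_gripper(0)
move_to([460,-11,230],Q)
p,r=read_tool_pos(),read_ee_rot()
s=snapshot("wrist"); cv2.imwrite("pics/wrist1.png",s["pixels"])
np.savez("wrist1.npz",p=p,r=r,**s)
print(read_t(),p,r,Q,read_width(),read_wrist_force())
E
```

```text
3.075 [460.1235976  -11.55186153 230.01841249] [ 0.51581729  0.4837079   0.51565738 -0.48379401] [np.float64(0.5159150915883756), np.float64(0.4835613903852935), np.float64(0.5159150915883756), np.float64(-0.4835613903852935)] -0.11783562110409086 [-0.46196346  0.07816222 -1.10112793]
```

View pics/wrist1.png

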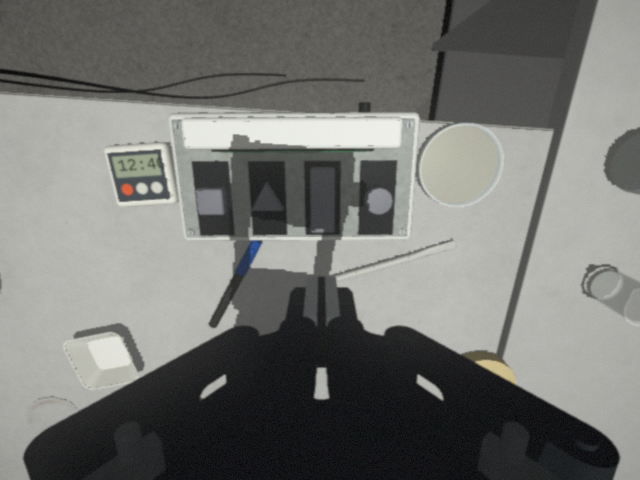

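The wrist view shows the square at (211,201), triangle at (269,198), bar at about (322,197) and round at (379,201). I'll check these against the top-camera positions.

```bash
python3 - <<'E'
from h import *
s=np.load("wrist1.npz");K,T=s["K"],s["mount"];r=s["r"]
A=Ro.from_quat([r[1],r[2],r[3],r[0]]).as_matrix()
o=s["p"]+A@T[:3,3]
for n,u,v in [("sq",211,201),("tri",269,198),("bar",322,197),("rnd",379,201)]:
    d=A@T[:3,:3]@np.linalg.inv(K)@[u,v,1]
    print(n,(o+d*(54-o[2])/d[2]).round(1),(o+d*s["range_z"][v,u]).round(1))
E
```

```text
sq [461.2  95.9  54. ] [461.2  96.   53.8]
tri [467.8  39.8  54. ] [467.8  39.8  54.1]
bar [472.  -11.4  54. ] [472.1 -11.3  54.7]
rnd [471.5 -66.8  54. ] [471.7 -66.7  54.8]
```

The two cameras agree to within about 3 mm, which is fine for keys 24 mm wide or more. I'll press the bar first, in small steps with force feedback.

```bash
cat >> h.py <<'E'
KEY=dict(bar=(468,-11),round=(471.3,-66.4),square=(461,97.4))
from bench import *
def press(k):
    x,y=KEY[k]
    line_to([x,y,95],Q); line_to([x,y,62],v=60); sleep(.15)
    f0=read_wrist_force()[2]; z=62; log=[]
    while z>45:
        z-=1; line_to([x,y,z],v=25); 
        f=read_wrist_force()[2]-f0; log.append((round(float(read_tool_pos()[2]),1),round(float(f),1)))
        if f>8: break
    sleep(.2); print(k,log,read_tool_pos(),read_wrist_force()[2]-f0)
    line_to([x,y,95],v=60); sleep(.1); print(read_t(),read_wrist_force()-0)
E
python3 -c "
from h import *
press('bar')"
```

```text
bar [(61.1, 0.3), (59.9, 0.1), (58.9, 0.7), (57.9, 0.4), (56.9, 1.0), (55.9, 0.9), (54.9, 0.8), (54.1, 0.7), (53.1, 2.5), (52.1, 2.6), (51.0, 3.8), (50.0, 4.4), (49.1, 3.6), (48.1, 5.5), (47.9, 12.4)] [468.19385712 -11.0179431   47.8924626 ] 11.996087104389828
9.975 [ 0.05385797  0.05089419 -0.58881058]
```

The bar made contact at 54 mm and bottomed out at 48 mm, a full 6 mm of travel. Next are the round and square keys.

```bash
python3 - <<'E'
from h import *
import cv2
press('round')
press('square')
line_to([440,97,200]); sleep(.3)
for n in ["top","wrist"]:
    s=snapshot(n); cv2.imwrite(f"pics/{n}2.png",s["pixels"]); np.savez(n+"2.npz",**s)
    if n=="top":
        K,R,t,z=s["K"],s["R"],s["t"],s["range_z"]
        for m,u,v in [("sq",291,250),("tri",324,246),("bar",358,247),("rnd",392,244)]:
            print(m,(R.T@(np.linalg.inv(K)@[u,v,1]*np.median(z[v-2:v+3,u-2:u+3])-t)).round(1))
print(read_t(),read_wrist_force())
E
```

```text
round [(61.1, 1.4), (60.0, -0.1), (58.9, 0.0), (57.9, 0.4), (56.9, 0.3), (55.9, 1.3), (54.9, 0.3), (54.1, 0.5), (53.1, 2.4), (52.1, 3.0), (51.0, 2.8), (50.1, 3.4), (49.0, 4.4), (48.1, 3.7), (47.9, 11.1)] [471.51027338 -66.43218939  47.89639671] 12.151178195194511
16.3417 [ 0.08440053  0.65909401 -0.6095373 ]
square [(61.1, -1.1), (59.9, -1.3), (58.9, -0.6), (57.9, -1.7), (56.9, -1.1), (55.9, -1.2), (54.9, -1.2), (54.1, -0.4), (53.1, 0.5), (52.1, 1.7), (51.0, 2.0), (50.0, 2.2), (49.0, 3.3), (48.1, 3.4), (47.9, 11.0)] [461.18825899  97.4453927   47.88164378] 10.262625797572875
23.4333 [ 0.49889169  0.51425921 -0.33232748]
sq [419.   65.  545.3]
tri [418.8  40.7 581.2]
bar [466.  -10.8  54.5]
rnd [471.2 -66.4  53.7]
24.7 [-0.0635294   0.29307237 -0.07656272]
```

View pics/wrist2.png

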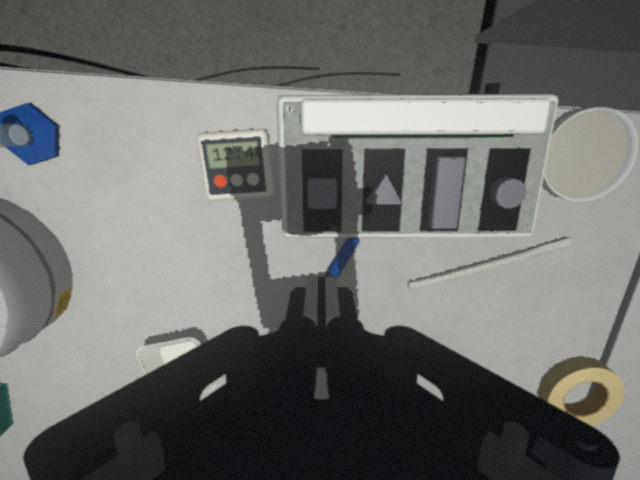

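The wrist view shows all four keys: square (321,193), triangle (387,192), bar (447,192) and round (509,193). The arm hides the square and triangle from the top camera, so I'll check their heights in the wrist depth image and then hand in.

```bash
python3 - <<'E'
from h import *
s=np.load("wrist2.npz");K,T=s["K"],s["mount"];r=read_ee_rot()
A=Ro.from_quat([r[1],r[2],r[3],r[0]]).as_matrix();o=read_tool_pos()+A@T[:3,3];h=[]
for u,v in [(321,193),(387,192),(447,192),(509,193)]:
    d=A@T[:3,:3]@np.linalg.inv(K)@[u,v,1]; h.append((o+d*np.median(s["range_z"][v-3:v+4,u-3:u+4]))[2].round(1))
print("sq tri bar rnd z",h,read_wrist_force())
if min(h)>52: hand_in(); print("handed in")
E
```

```text
sq tri bar rnd z [np.float64(53.7), np.float64(53.7), np.float64(53.6), np.float64(53.6)] [-0.0635294   0.29307237 -0.07656272]
the job is handed in; nothing more can be done
handed in
```

I pressed the bar, round and square keys in that order with the gripper closed, and I never touched the triangular key. The job is handed in, and it reported no verdict.

- **Presses:** Each key made contact at about 54 mm and went down to its stop at about 48 mm, the full 6 mm, where the force read 10–12 N. I lifted clear after each press before moving to the next.
- **Final check:** The wrist camera put all four key tops at 53.6–53.7 mm, so they are up. The arm was about 150 mm above the keys with the wrist force near zero, and the clock read 24.7 s of the 35 s allowed.
- **Checks that disagreed or failed:**
  - The top and wrist cameras differed by up to about 3 mm on the square key and 6 mm on my hand-read bar centre. I placed the bar from the line of the row instead.
  - In the last top picture the arm hid the square and triangular keys, so I used the wrist depth image for those.

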